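# Hold the rebated batten in the bench hook for sawing

### The arm

A 7-joint arm with a two-finger parallel gripper is mounted at the origin on the work surface. World frame = base frame: x ahead of the robot, y to its left, z up, the work surface at z = 0. Lengths are in mm, angles in rad, forces in N, time in s.
With the tool pointing down it reaches from about 350 to 900 mm from the base axis. Payload 8.1 kg.
Tool frame: the origin (TCP) lies at the centre of the arm's flange, where the gripper is bolted on; the fingertips stand 173 mm ahead of it and the grasp point (between the pads) lies 155 mm ahead of it; z points along the fingers, y is the line along which they close (so a half turn about z gives the same grasp; the last joint's range is limited). The gripper opens to 85 mm and grips with 20 to 120 N. Pads are 22 mm wide; open, the fingers measure 114 mm over their backs; the gripper's body (76 mm by 85 mm) begins 54 mm behind the grasp point. The pads swing forward as they close: fully open they stand 13 mm farther back than shut.
Start: joints at [-1.446, 0.434, 0.025, 1.573, -0.012, 1.134, -0.075], TCP at [141.171, 608.855, 404.723] pointing down, gripper open.
Joint ranges: [-2.62, 2.62], [-0.44, 2.09], [-1.27, 1.32], [0.08, 2.57], [-1.32, 4.46], [0.12, 2], [-2.74, 2.74]. Speed limits (rad/s): [2.22, 2.22, 3.01, 3.01, 3.14, 3.14, 3.14].

### API

Orientations are given as a rotation vector (axis times angle).
In Python, from cell import state, imaging, job, finder gives the robot as it stands.
- The arm moves only by the shell command python3 -m handwheel 'ROWS' [OPENING]. ROWS is JSON, a list of rows, each an object of numbers: "tx", "ty", "tz": the shift along the tool's x, y, z in units of 2 cm (1.0 is 2 cm); "wx", "wy", "wz": the turn, a rotation vector about the tool's x, y, z in units of 60 degrees (1.0 is 60 degrees). A call has exactly 5 rows; each row shifts and turns the commanded pose from where the row before left it, along the tool's axes as they then stand; what a row does not reach is not made up. A row lasts 1/10 s, in which the tool goes at most 50 mm and 8.59 degrees, less where a joint would pass 70% of its speed; a pose out of reach is approached as far as the arm can. A call with a number of a shift or a turn outside -1 to 1 is refused whole. A call with a gripper value outside its range is refused whole. OPENING is the closure, from 0 (fully open) to 1 (shut), set as the call begins (- or left out, the last holds). The fingers move at their own pace and stop on an object; the grip force is fixed at half the most. Time passes only in rows, so rows that do not move let the fingers close, or fill a call up. It gives the time, the measured TCP pose, the force, the opening and the grip force at its end, in the units of the state.
- state(): the state, without advancing time (a new reading comes with each control period).
- imaging.capture(name): name is "side" or "top" or "wrist"; returns the picture (420x560x3 uint8, blue, green, red); there is no depth.
- imaging.camera_params(name): a dict with "vfov" (degrees; the focal length in pixels is half the picture's height over the tangent of half this angle, whatever the lens; pixels are square), "cx", "cy" (the principal point, pixels), "extrinsics" (4x4, takes a point from camera to world coordinates). Camera axes: x right, y up, looking along -z (the intrinsics and any distortion apply to the point x, -y, -z); pixel columns grow to the right and rows downward; lengths in mm; the calibration is good to about 2 mm. A picture is of the moment at which its call begins: read the wrist's pose just before it. camera_params takes no time and is no camera call; for the wrist camera it gives the pose at the moment of the call.
- job.job_done(): hands the job in; it is judged then, once.
Trained networks look in the newest picture that a camera, given by its name, has taken for a name from the list of things; names that differ only in an ending like _2 or _b are one class to them, and where a whole thing is asked for, a point or a joint stands for the part that bears it (a point fixed in the world has none). Each returns a list of dicts, best first, with "confidence" (0 to 1); they miss things now and then, are a little off and sometimes report something else, mostly with a low value. They report only what shows in the picture. A call takes as long as a camera call. They do not tell look-alikes from the thing itself.
- finder.cut_out(query, camera): "pixels" (420x560 bool, what is visible of it) and "at" ([row, column] as shares, 0 to 1, of the picture: columns of its width, rows of its height, amid what is visible of it).
- finder.place_of(query, camera): "at" ([row, column] as shares, 0 to 1, of the picture: columns of its width, rows of its height: a listed point, or the origin of a listed thing).
The state is a dict: "time": time; "qpos": joint angles; "qvel": joint speeds; "effort": joint torques, N m; "ee_pos": TCP position; "eef_rot": TCP orientation; "contact_force": force on the tool from outside, world axes, zero at the start; "torque": the same for the moment, N m; "width": finger opening in mm; "finger_force": force on a finger pad.
Only numpy, scipy, OpenCV 4.12 (cv2) and the standard library are available. Lean on these libraries where they do the work, as an engineer would, in place of code of your own. Each camera call takes 0.05 s, during which the arm holds its last target. There are 200 camera calls.

### The job

I want to saw the batten with the step along one side: lift it onto the bench hook with the step facing away from the fence, right-hand end butted against the stop block, and let go of it. Then push with your closed fingertips into the step, diagonally down and towards the fence (at least as hard towards the fence as down), so that the batten is flush to the fence, still up to the stop, and pressed firmly (about 10 N each way) against fence and board at once. Finish while still holding it with that push, and leave the other things on the shelf where they stand.

Things in the scene. Friction and masses are not known exactly. Their poses are not given: they have to be found in the camera images.
- batten: loose light wood batten, L section, 140 long (its y), 56 wide (x), 54 high, about 160 g. +x half: a strip 28 thick, 54 high, with a flat back on +x; -x half: a ledge 28 wide, only 20 high: a step along its length. Origin: centre of the underside, z up. Grasp from above across the strip (centre line x = +14, clear of the ledge 20 to 54 up). It starts on the shelf, step roughly towards the robot
- batten_step (a point): point on the batten's ledge: middle of the length and of the ledge's width, 14 mm from the strip's upright face, 20 above the underside; push down here and towards the batten's +x
- batten_back (a point): point on the batten: lower back edge (x = +28, z = 0) at its -y end (y = -70); it meets corner when the batten is seated
- bench_hook: wooden bench hook, fixed to the shelf, on its left or right at a small yaw. Origin: centre of its board's underside, on the shelf; x points to its fence (away from the robot), y left, z up. Board, fence and stop (next entries) share this frame; a level edge strip, 12 high like the board, runs along its -x side (x -100 to -80)
- hook_board: plywood board of the bench hook, 160 (x) x 220 (y), top 12 above the shelf; same frame as bench_hook
- hook_fence: wooden fence across the far side of the board: front face at x = +45, 25 thick, 210 long, top 36 above the shelf (24 above the board); same frame as bench_hook
- hook_stop: wooden stop block at the right (-y) end of the board: face that the batten butts against at y = -90, 20 thick, reaching from x = -25 to +45, top 36 above the shelf; same frame as bench_hook
- corner (a point): inner corner of fence face, stop face and board top: x = +45, y = -90, z = 12 in the bench hook's frame. A seated batten's origin lies at x = +17, y = -20, z = 12 there, with equal yaw. Batten, board, fence and stop are planed smooth and waxed: friction among them about 0.25
- cup: empty stainless steel cup, 68 across, 80 high, upright; bystander, origin under its centre
- stopper: black hard silicone drain stopper, 52 across, 36 high; bystander, origin under its centre
- trap_nut: white plastic ring nut, 56 across, 16 high; bystander, origin under its centre
- plain_offcut: plain rectangular light wood offcut, 45 x 110 x 22 high, no step; bystander, origin under its centre
- sprayer: grey plastic trigger sprayer bottle, 72 across, 220 high; bystander, origin under its centre
- saw: small back saw lying flat, about 300 long (y) x 95 x 20; bystander, origin on the blade
- pipe_bracket: aluminium bracket fixed to the shelf, gripping a level white pipe 40 across and 150 long (y), top 114 high; fixed bystander, origin under its foot
Things that resemble listed ones, but are neither listed nor needed, are in the scene too. There is more than one size of the batten; the one meant has the size given above.

How it is judged (in metres and radians):
On the way:
1. the batten lies flat on the bench hook's board with its step away from the fence, and nothing of the robot touches it (z of batten in the frame of bench_hook between 0.01 and 0.0145 m and angle between batten's own z axis and vertical below 0.06 rad and x of batten in the frame of bench_hook between -0.06 and 0.03 m and y of batten in the frame of bench_hook between -0.04 and 0.06 m and x of batten_back in the frame of bench_hook above -0.04 m and x of batten_step in the frame of bench_hook below 0.02 m and angle between the x axis of batten and the x axis of bench_hook, either way round below 0.35 rad and contact force between each of the arm, the fingers and batten below 0.05 N and linear speed of batten below 0.02 m/s), for 0.2 s.
At the end, for the whole second after the job is handed in: Batten flat on the board, step away from the fence, parallel to it within 0.04 rad, back within 3 mm of the fence, right end within 3.5 mm of the stop, at rest; the fingers push it (over 4 N) from the step side, so that it presses the fence with over 3 N and the board with over 5 N (angle between batten's own z axis and vertical below 0.05 rad and angle between the x axis of batten and the x axis of bench_hook, either way round below 0.04 rad and x of batten_back in the frame of bench_hook between 0.042 and 0.0475 m and y of batten_back in the frame of bench_hook between -0.093 and -0.0865 m and z of batten in the frame of bench_hook between 0.01 and 0.0145 m and contact force between batten and hook_fence above 3 N and contact force between batten and hook_board above 5 N and contact force between the fingers and batten above 4 N and x of the grasp point in the frame of batten below 0 m and linear speed of batten below 0.02 m/s); the arm keeps its last pose, push and grip.
It fails at once if a bystander (cup, stopper, ring nut, plain offcut, sprayer, saw) is moved by more than 30 mm (distance of any of cup, stopper, trap_nut, plain_offcut, sprayer, saw from where it was at the start of the episode above 0.03 m).
It also fails if it takes over 54 s, if anything falls off the work surface, if the arm or the gripper's body presses on something with over 40 N, if the wrist force passes 120 N, or if a joint passes its speed limit or range.

## Working session

There is one attempt and no reset: what is moved stays moved. The work goes in short steps, Python scripts to look and compute and a shell command to move; the robot and the scene stay as the last step left them, time stands still between calls to the robot, and variables do not carry over. Pictures are saved under pics/ and viewed, at most 10 in all, crops included, and the job is handed in when it is done.

```bash
mkdir -p pics; ls; cat > h.py <<'E'
from cell import state, imaging, job, finder
import numpy as np, cv2
from scipy.spatial.transform import Rotation as R
def f(p,H=420): return H/2/np.tan(np.radians(p['vfov'])/2)
def ray(p,u,v):
    E=np.array(p['extrinsics']);d=np.array([(u-p['cx'])/f(p),-(v-p['cy'])/f(p),-1.])
    return E[:3,3],E[:3,:3]@d
def onz(p,u,v,z):
    o,d=ray(p,u,v);return o+d*(z-o[2])/d[2]
def proj(p,X):
    E=np.array(p['extrinsics']);c=E[:3,:3].T@(np.array(X)-E[:3,3])
    return p['cx']+f(p)*c[0]/-c[2],p['cy']-f(p)*c[1]/-c[2]
E
python3 - <<'E'
from h import *
s=state();print(s)
ims=[]
for c in ["top","side","wrist"]:
    p=imaging.camera_params(c);print(c,p);im=imaging.capture(c);cv2.imwrite(f"pics/a_{c}.png",im)
    for q in ["batten","bench_hook","batten_step","batten_back","corner"]:
        for r in finder.place_of(q,c)[:4]:
            print(c,q,round(r['confidence'],2),round(r['at'][1]*560),round(r['at'][0]*420))
print(state()['time'])
E
```

```text
pics
{'time': 0.0, 'qpos': array([-1.44560787,  0.43520571,  0.02498952,  1.57414387, -0.01160156,
        1.13397822, -0.07511063]), 'qvel': array([ 6.27278268e-05,  1.31673141e-04, -5.88620068e-04,  1.17556663e-03,
        3.41496327e-04,  5.11939569e-04,  2.03430453e-03]), 'effort': array([ 4.48408791e-04, -6.70460486e+01,  1.02554798e+00, -3.16196930e+01,
        1.56604580e-02,  1.26034164e-02,  3.27145074e-05]), 'ee_pos': array([141.12433934, 608.60393902, 403.91857571]), 'eef_rot': array([-3.57183263e-01, -3.12118895e+00,  2.49712678e-03]), 'contact_force': array([-0.06166901, -0.31261673, -0.49243005]), 'torque': array([-0.00693942, -0.01498092,  0.02672755]), 'finger_force': 0.0, 'width': 85.42922274762513}
top {'vfov': 53.77594645011158, 'cx': 272.57466318792086, 'cy': 210.0182491505782, 'extrinsics': array([[ 3.03940046e-02,  9.93846665e-01, -1.06512958e-01,
         4.32570165e+02],
       [-9.99505856e-01,  3.10745126e-02,  4.73477711e-03,
         8.39784922e+01],
       [ 8.01548071e-03,  1.06316417e-01,  9.94300041e-01,
         1.33460613e+03],
       [ 0.00000000e+0
[... 779 characters left out ...]
ch_hook 0.88 246 324
side batten_step 0.57 225 192
side batten_step 0.57 163 169
side batten_step 0.5 318 181
side batten_back 0.93 152 162
side batten_back 0.55 253 208
side batten_back 0.55 381 248
wrist {'vfov': 70.11553454549961, 'cx': 281.9919831819561, 'cy': 212.6552090641086, 'extrinsics': array([[ 2.26322974e-01, -9.35122250e-01, -2.72624812e-01,
         7.14555088e+01],
       [ 9.74052250e-01,  2.17379778e-01,  6.29940263e-02,
         6.24979828e+02],
       [ 3.56005592e-04, -2.79807807e-01,  9.60055969e-01,
         3.74206926e+02],
       [ 0.00000000e+00,  0.00000000e+00,  0.00000000e+00,
         1.00000000e+00]])}
wrist batten 0.83 180 360
wrist batten_back 0.72 241 336
0.9
```

```bash
python3 - <<'E'
import cv2,numpy as np
t=cv2.imread("pics/a_top.png");s=cv2.imread("pics/a_side.png")
cv2.imwrite("pics/b_top.png",cv2.resize(t[120:390,120:480],(800,600),interpolation=cv2.INTER_CUBIC))
E
```

```text
(no output)
```

View pics/b_top.png

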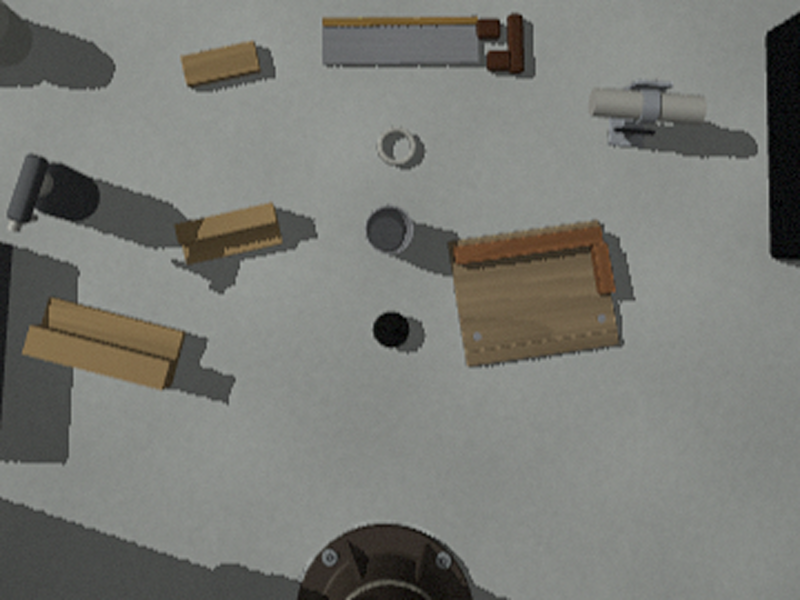

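View pics/a_side.png

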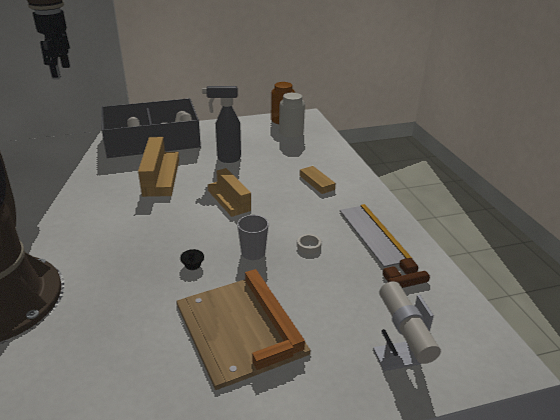

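The target is the smaller L batten (top image about (223,224), side (232,195)). The larger look-alike is at top (170,271). The hook is on the right, with its fence away from the robot and its stop on the right.

```bash
python3 - <<'E'
from h import *
pt=imaging.camera_params("top");ps=imaging.camera_params("side")
def tri(a,b):
    o1,d1=ray(pt,*a);o2,d2=ray(ps,*b)
    d1/=np.linalg.norm(d1);d2/=np.linalg.norm(d2)
    t=np.linalg.lstsq(np.c_[d1,-d2],o2-o1,rcond=None)[0];A=o1+d1*t[0];B=o2+d2*t[1];return (A+B)/2,np.linalg.norm(A-B)
for n,a,b in [("step",(224,229),(225,192)),("back",(247,213),(253,208)),("hook",(358,248),(246,324))]: print(n,*tri(a,b))
print("corner",onz(pt,383,232,12))
c=lambda x,y:(120+x/2.222,120+y/2.222)
# strip top corner right-far, left far, shelf
for n,x,y,z in [("strip R far",274,204,54),("strip L far",205,217,54),("ledge R near",280,243,20),("ledge L near",188,262,20),
  ("fence TL",453,240,36),("fence TR",600,222,36),("board BL",468,366,12),("board BR",620,345,12),("cup",390,230,80),("sprayer",75,192,100),("big L",105,343,54)]:
    print(n,onz(pt,*c(x,y),z).round())
s=state();T=R.from_rotvec(s['eef_rot']).as_matrix();print(T.round(3))
E=imaging.camera_params("wrist")['extrinsics'];print("cam in tool",T.T@(E[:3,3]-s['ee_pos']),(T.T@E[:3,:3]).round(3))
E
```

```text
step [510.6502825  228.44555596  29.57576198] 6.430957501669829
back [565.51478345 158.44442392  16.50278542] 7.855945106338966
hook [ 463.60473641 -199.93332686    5.06064773] 4.735291522627382
corner [ 514.57518166 -277.7343935    12.        ]
strip R far [561. 169.  54.]
strip L far [540. 264.  54.]
ledge R near [509. 160.  20.]
ledge L near [478. 290.  20.]
fence TL [520. -85.  36.]
fence TR [ 552. -293.   36.]
board BL [ 343. -113.   12.]
board BR [ 379. -329.   12.]
cup [528.   7.  80.]
sprayer [565. 434. 100.]
big L [362. 393.  54.]
[[-0.974  0.226  0.   ]
 [ 0.226  0.974  0.   ]
 [ 0.     0.    -1.   ]]
cam in tool [ 7.15613723e+01 -1.37834467e-02  3.05166003e+01] [[-0.     0.96   0.28 ]
 [ 1.     0.001 -0.   ]
 [-0.     0.28  -0.96 ]]
```

```bash
R='{"tx":-1,"ty":-0.58,"tz":0.1}'
python3 -m handwheel '[{"tx":-1,"ty":-0.58,"tz":0.1},{"tx":-1,"ty":-0.58,"tz":0.1},{"tx":-1,"ty":-0.58,"tz":0.1},{"tx":-1,"ty":-0.58,"tz":0.1},{"tx":-1,"ty":-0.58,"tz":0.1}]' 0
python3 -m handwheel '[{"tx":-1,"ty":-0.58,"tz":0.1},{"tx":-1,"ty":-0.58,"tz":0.1},{"tx":-1,"ty":-0.58,"tz":0.1},{"tx":-1,"ty":-0.58,"tz":0.1},{"tx":-1,"ty":-0.58,"tz":0.1}]'
```

```text
validation failed for argument at $[0]...
validation failed for argument at $[0]...
```

```bash
python3 -m handwheel '[{"tx":-1.0,"ty":-0.58,"tz":0.1,"wx":0,"wy":0,"wz":0},{"tx":-1.0,"ty":-0.58,"tz":0.1,"wx":0,"wy":0,"wz":0},{"tx":-1.0,"ty":-0.58,"tz":0.1,"wx":0,"wy":0,"wz":0},{"tx":-1.0,"ty":-0.58,"tz":0.1,"wx":0,"wy":0,"wz":0},{"tx":-1.0,"ty":-0.58,"tz":0.1,"wx":0,"wy":0,"wz":0}]' 0; python3 -m handwheel --help | head -30
```

```text
time: 1.4
ee_pos: [226.1, 529.1, 394.7]
eef_rot: [0.357, 3.121, 0.0]
contact_force: [-0.5, 0.4, 0.2]
width: 85.5
finger_force: 0.0invalid input: not JSON, or not a number
```

```bash

python3 -m handwheel '[{"tx":-0.93,"ty":-0.54,"tz":0.16,"wx":0,"wy":0,"wz":0},{"tx":-0.93,"ty":-0.54,"tz":0.16,"wx":0,"wy":0,"wz":0},{"tx":-0.93,"ty":-0.54,"tz":0.16,"wx":0,"wy":0,"wz":0},{"tx":-0.93,"ty":-0.54,"tz":0.16,"wx":0,"wy":0,"wz":0},{"tx":-0.93,"ty":-0.54,"tz":0.16,"wx":0,"wy":0,"wz":0}]' >/dev/null
python3 -m handwheel '[{"tx":-0.93,"ty":-0.54,"tz":0.16,"wx":0,"wy":0,"wz":0},{"tx":-0.93,"ty":-0.54,"tz":0.16,"wx":0,"wy":0,"wz":0},{"tx":-0.93,"ty":-0.54,"tz":0.16,"wx":0,"wy":0,"wz":0},{"tx":-0.93,"ty":-0.54,"tz":0.16,"wx":0,"wy":0,"wz":0},{"tx":-0.93,"ty":-0.54,"tz":0.16,"wx":0,"wy":0,"wz":0}]' >/dev/null
python3 -m handwheel '[{"tx":-0.93,"ty":-0.54,"tz":0.16,"wx":0,"wy":0,"wz":0},{"tx":-0.93,"ty":-0.54,"tz":0.16,"wx":0,"wy":0,"wz":0},{"tx":-0.93,"ty":-0.54,"tz":0.16,"wx":0,"wy":0,"wz":0},{"tx":-0.93,"ty":-0.54,"tz":0.16,"wx":0,"wy":0,"wz":0},{"tx":-0.93,"ty":-0.54,"tz":0.16,"wx":0,"wy":0,"wz":0}]' >/dev/null
python3 -m handwheel '[{"tx":-0.93,"ty":-0.54,"tz":0.16,"wx":0,"wy":0,"wz":0},{"tx":-0.93,"ty":-0.54,"tz":0.16,"wx":0,"wy":0,"wz":0},{"tx":-0.93,"ty":-0.54,"tz":0.16,"wx":0,"wy":0,"wz":0},{"tx":-0.93,"ty":-0.54,"tz":0.16,"wx":0,"wy":0,"wz":0},{"tx":-0.93,"ty":-0.54,"tz":0.16,"wx":0,"wy":0,"wz":0}]' 
python3 -m handwheel '[{"tx":0,"ty":0,"tz":0,"wx":0,"wy":0,"wz":0.134},{"tx":0,"ty":0,"tz":0,"wx":0,"wy":0,"wz":0.134},{"tx":0,"ty":0,"tz":0,"wx":0,"wy":0,"wz":0.134},{"tx":0,"ty":0,"tz":0,"wx":0,"wy":0,"wz":0.134},{"tx":0,"ty":0,"tz":0,"wx":0,"wy":0,"wz":0.134}]' 
python3 -m handwheel '[{"tx":0,"ty":0,"tz":0,"wx":0,"wy":0,"wz":0.134},{"tx":0,"ty":0,"tz":0,"wx":0,"wy":0,"wz":0.134},{"tx":0,"ty":0,"tz":0,"wx":0,"wy":0,"wz":0.134},{"tx":0,"ty":0,"tz":0,"wx":0,"wy":0,"wz":0},{"tx":0,"ty":0,"tz":0,"wx":0,"wy":0,"wz":0}]' 
python3 - <<'E'
from h import *
s=state();print(s['ee_pos'],R.from_rotvec(s['eef_rot']).as_matrix().round(3))
p=imaging.camera_params("wrist");im=imaging.capture("wrist");np.save("w1.npy",p,allow_pickle=True)
for q in ["batten","batten_step","batten_back"]:
    for r in finder.place_of(q,"wrist")[:3]:
        u,v=r['at'][1]*560,r['at'][0]*420;print(q,round(r['confidence'],2),round(u),round(v),onz(p,u,v,20 if q=="batten_step" else 0).round(1))
cv2.imwrite("pics/c.png",im)
E
```

```text
time: 3.4
ee_pos: [539.7, 234.7, 330.7]
eef_rot: [0.357, 3.121, 0.0]
contact_force: [0.5, 0.5, 0.1]
width: 85.5
finger_force: 0.0
time: 3.9
ee_pos: [539.1, 235.4, 330.8]
eef_rot: [1.416, 2.804, 0.0]
contact_force: [0.6, -0.1, 0.3]
width: 85.7
finger_force: 0.0
time: 4.4
ee_pos: [539.0, 235.5, 330.7]
eef_rot: [1.958, 2.456, 0.0]
contact_force: [0.1, 0.3, 1.0]
width: 85.2
finger_force: 0.0
[539.01079027 235.51639601 330.73723991] [[-0.223  0.975  0.   ]
 [ 0.975  0.223 -0.   ]
 [-0.     0.    -1.   ]]
batten 0.87 266 196 [522.  233.1   0. ]
batten_step 0.77 251 198 [508.5 233.1  20. ]
```

View pics/c.png

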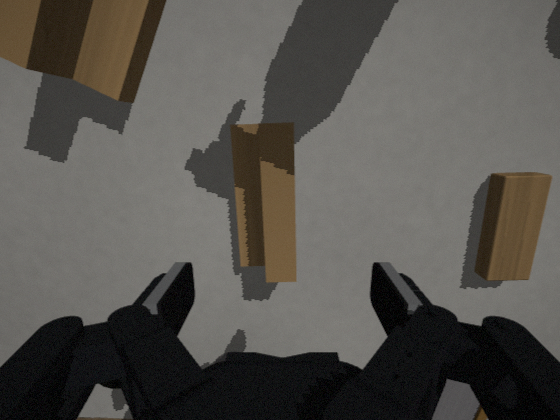

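The strip's top face runs from about (259,122)–(294,122) to (265,282)–(297,281). The ledge is to its left, down to (240,266).

```bash
python3 - <<'E'
from h import *
p=imaging.camera_params("wrist")
P={n:onz(p,*c,z) for n,c,z in [("TL",(259,122),54),("TR",(294,122),54),("BR",(297,281),54),("BL",(265,282),54),("ledgeB",(240,266),20),("ledgeT",(232,125),20)]}
for n in P: print(n,P[n].round(1))
print("len",np.linalg.norm(P["TR"]-P["BR"]),np.linalg.norm(P["TL"]-P["BL"]),"wid",np.linalg.norm(P["TL"]-P["TR"]),np.linalg.norm(P["BL"]-P["BR"]))
d=P["TR"]-P["BR"]+P["TL"]-P["BL"];print("yaw",np.arctan2(-d[0],d[1]), "centre",(P["TL"]+P["TR"]+P["BL"]+P["BR"])/4, [np.arctan2(-x[0],x[1]) for x in (P["TR"]-P["BR"],P["TL"]-P["BL"])])
E
```

```text
TL [504.8 303.3  54. ]
TR [531.7 309.4  54. ]
BR [566.6 174.   54. ]
BL [538.2 166.6  54. ]
ledgeB [511.4 159.8  20. ]
ledgeT [479.1 295.3  20. ]
len 139.79479182317127 140.78388624425614 wid 27.565365235246464 29.41701342357823
yaw 0.2460294997811217 centre [535.30871896 238.3202598   54.        ] [np.float64(0.25267515396241974), np.float64(0.2394305361366625)]
```

```bash

python3 -m handwheel '[{"tx":0.18,"ty":-0.15,"tz":0.9,"wx":0,"wy":0,"wz":-0.02},{"tx":0,"ty":0,"tz":0.9,"wx":0,"wy":0,"wz":0},{"tx":0,"ty":0,"tz":0.9,"wx":0,"wy":0,"wz":0},{"tx":0,"ty":0,"tz":0.9,"wx":0,"wy":0,"wz":0},{"tx":0,"ty":0,"tz":0.9,"wx":0,"wy":0,"wz":0}]'
python3 -m handwheel '[{"tx":0,"ty":0,"tz":0.9,"wx":0,"wy":0,"wz":0},{"tx":0,"ty":0,"tz":0.8,"wx":0,"wy":0,"wz":0},{"tx":0,"ty":0,"tz":0.35,"wx":0,"wy":0,"wz":0},{"tx":0,"ty":0,"tz":0,"wx":0,"wy":0,"wz":0},{"tx":0,"ty":0,"tz":0,"wx":0,"wy":0,"wz":0}]'
python3 -m handwheel '[{"tx":0,"ty":0,"tz":0,"wx":0,"wy":0,"wz":0},{"tx":0,"ty":0,"tz":0,"wx":0,"wy":0,"wz":0},{"tx":0,"ty":0,"tz":0,"wx":0,"wy":0,"wz":0},{"tx":0,"ty":0,"tz":0,"wx":0,"wy":0,"wz":0},{"tx":0,"ty":0,"tz":0,"wx":0,"wy":0,"wz":0}]' 1
python3 -m handwheel '[{"tx":0,"ty":0,"tz":0,"wx":0,"wy":0,"wz":0},{"tx":0,"ty":0,"tz":0,"wx":0,"wy":0,"wz":0},{"tx":0,"ty":0,"tz":0,"wx":0,"wy":0,"wz":0},{"tx":0,"ty":0,"tz":0,"wx":0,"wy":0,"wz":0},{"tx":0,"ty":0,"tz":0,"wx":0,"wy":0,"wz":0}]' 1
```

```text
time: 5.1
ee_pos: [535.4, 238.1, 240.1]
eef_rot: [-1.936, -2.474, -0.001]
contact_force: [-0.3, -0.2, -0.2]
width: 85.5
finger_force: 0.0
time: 5.6
ee_pos: [535.7, 238.2, 200.3]
eef_rot: [1.938, 2.473, 0.001]
contact_force: [-0.0, -0.4, 0.2]
width: 85.2
finger_force: 0.0
time: 6.1
ee_pos: [535.6, 238.3, 200.2]
eef_rot: [1.938, 2.473, 0.001]
contact_force: [-1.0, 1.0, 4.5]
width: 27.4
finger_force: 60.0
time: 6.6
ee_pos: [535.5, 238.3, 200.1]
eef_rot: [1.938, 2.473, 0.001]
contact_force: [-0.2, -0.1, 6.1]
width: 27.2
finger_force: 60.1
```

```bash

python3 -m handwheel '[{"tx":0,"ty":0,"tz":-0.4,"wx":0,"wy":0,"wz":0},{"tx":0,"ty":0,"tz":-1.0,"wx":0,"wy":0,"wz":0},{"tx":0,"ty":0,"tz":-1.0,"wx":0,"wy":0,"wz":0},{"tx":0,"ty":0,"tz":-1.0,"wx":0,"wy":0,"wz":0},{"tx":0,"ty":0,"tz":-1.0,"wx":0,"wy":0,"wz":0}]'
python3 -m handwheel '[{"tx":-1.0,"ty":0,"tz":-1.0,"wx":0,"wy":0,"wz":0},{"tx":-1.0,"ty":0,"tz":-1.0,"wx":0,"wy":0,"wz":0},{"tx":-1.0,"ty":0,"tz":-0.5,"wx":0,"wy":0,"wz":0},{"tx":-1.0,"ty":0,"tz":0,"wx":0,"wy":0,"wz":0},{"tx":-1.0,"ty":0,"tz":0,"wx":0,"wy":0,"wz":0}]'
python3 - <<'E'
from h import *
t=cv2.imread("pics/a_top.png");c=t[205:305,310:410]
c=cv2.resize(c,(600,600),interpolation=cv2.INTER_CUBIC)
s=cv2.imread("pics/a_side.png")[260:395,165:320];s=cv2.resize(s,None,fx=1.25*1,fy=1.25*1)
cv2.imwrite("pics/d.png",c)
E
```

```text
time: 7.1
ee_pos: [535.1, 238.0, 288.6]
eef_rot: [-1.938, -2.472, 0.001]
contact_force: [0.2, 0.8, -1.4]
width: 26.9
finger_force: 59.3
time: 7.6
ee_pos: [559.3, 139.8, 337.9]
eef_rot: [-1.938, -2.472, -0.0]
contact_force: [0.6, 0.0, -1.3]
width: 27.2
finger_force: 59.3
```

View pics/d.png

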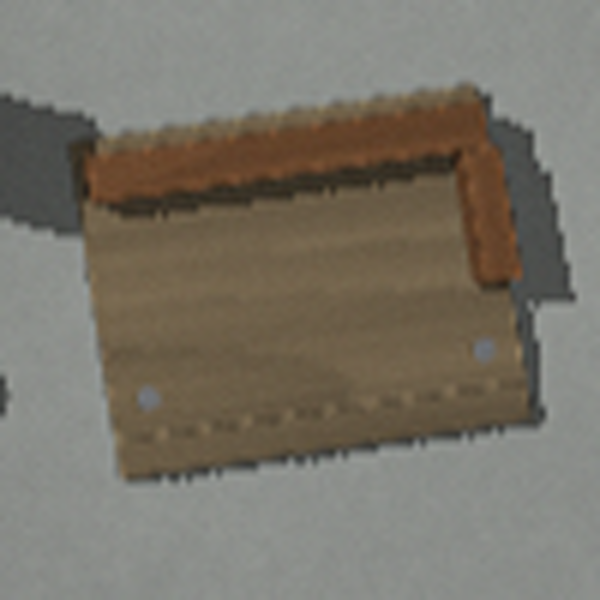

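```bash
python3 - <<'E'
from h import *
from scipy.optimize import least_squares
p=imaging.camera_params("top")
M=[((-100,110,12),(125,478)),((-100,-110,12),(533,425)),((45,105,36),(93,203)),((45,-90,36),(458,152)),((-25,-90,36),(478,283)),((-25,-110,36),(520,278)),((70,105,36),(93,153)),((70,-105,36),(485,103))]
def w(q,m):
    c,s=np.cos(q[2]),np.sin(q[2]);return (q[0]+c*m[0]-s*m[1],q[1]+s*m[0]+c*m[1],m[2])
def res(q): return np.ravel([np.subtract(proj(p,w(q,m)),(310+a/6-.4,205+b/6-.4)) for m,(a,b) in M])
r=least_squares(res,[460,-200,.15]);print(r.x,r.fun.round(1).reshape(-1,2).tolist())
q=r.x;np.save("hook.npy",q);print("corner",w(q,(45,-90,12)))
# goal for strip centre (batten +14): hook x = 17+14-12, y=-20+10
for m in [(19,-10,0),(19,-20,0),(31,-20,0)]: print(m,w(q,m))
s=state();T=R.from_rotvec(s['eef_rot']).as_matrix();g=np.array(w(q,(19,-10,0)))-s['ee_pos'];print("yaw tool y",np.arctan2(T[1,1],T[0,1]),"tool move /20",(T.T@g)/20,s['ee_pos'])
E
```

```text
[ 4.60747957e+02 -2.01287181e+02  1.65728027e-01] [[-0.8, 0.1], [-0.2, -0.6], [0.3, -0.2], [0.7, -0.0], [1.0, 0.3], [0.3, 0.3], [-0.9, 0.3], [-0.4, -0.3]]
corner (np.float64(519.9787280535563), np.float64(-282.63037835731257), 12)
(19, -10, 0) (np.float64(481.137332562103), np.float64(-208.01572834622897), 0)
(19, -20, 0) (np.float64(482.78703682867746), np.float64(-217.8787134842511), 0)
(31, -20, 0) (np.float64(494.62261899430405), np.float64(-215.89906836436174), 0)
yaw tool y 0.24102583957946175 tool move /20 [-15.95568872  -7.94890318  16.89390596] [559.30396729 139.76230531 337.94920568]
```

```bash

python3 -m handwheel '[{"tx":-1.0,"ty":-0.5,"tz":0,"wx":0,"wy":0,"wz":0},{"tx":-1.0,"ty":-0.5,"tz":0,"wx":0,"wy":0,"wz":0},{"tx":-1.0,"ty":-0.5,"tz":0,"wx":0,"wy":0,"wz":0},{"tx":-1.0,"ty":-0.5,"tz":0,"wx":0,"wy":0,"wz":0},{"tx":-1.0,"ty":-0.5,"tz":0,"wx":0,"wy":0,"wz":0}]' >/dev/null
python3 -m handwheel '[{"tx":-1.0,"ty":-0.5,"tz":0,"wx":0,"wy":0,"wz":0},{"tx":-1.0,"ty":-0.5,"tz":0,"wx":0,"wy":0,"wz":0},{"tx":-1.0,"ty":-0.5,"tz":0,"wx":0,"wy":0,"wz":0},{"tx":-1.0,"ty":-0.5,"tz":0,"wx":0,"wy":0,"wz":0},{"tx":-1.0,"ty":-0.5,"tz":0,"wx":0,"wy":0,"wz":0}]' >/dev/null
python3 -m handwheel '[{"tx":-1.0,"ty":-0.5,"tz":0,"wx":0,"wy":0,"wz":0},{"tx":-1.0,"ty":-0.5,"tz":0,"wx":0,"wy":0,"wz":0},{"tx":-1.0,"ty":-0.5,"tz":0,"wx":0,"wy":0,"wz":0},{"tx":-1.0,"ty":-0.5,"tz":0,"wx":0,"wy":0,"wz":0},{"tx":-1.0,"ty":-0.5,"tz":0,"wx":0,"wy":0,"wz":0}]' >/dev/null
python3 -m handwheel '[{"tx":-0.9,"ty":-0.45,"tz":0,"wx":0,"wy":0,"wz":0},{"tx":0,"ty":0,"tz":0.5,"wx":0,"wy":0,"wz":0.072},{"tx":0,"ty":0,"tz":1.0,"wx":0,"wy":0,"wz":0},{"tx":0,"ty":0,"tz":1.0,"wx":0,"wy":0,"wz":0},{"tx":0,"ty":0,"tz":0,"wx":0,"wy":0,"wz":0}]'
python3 - <<'E'
from h import *
q=np.load("hook.npy")
s=state();T=R.from_rotvec(s['eef_rot']).as_matrix();d=s['ee_pos'][:2]-q[:2];c,n=np.cos(q[2]),np.sin(q[2])
print("hook xy of grasp",c*d[0]+n*d[1],-n*d[0]+c*d[1],"yawerr",np.arctan2(T[1,1],T[0,1])-q[2],s['ee_pos'],s['contact_force'])
im=imaging.capture("wrist");cv2.imwrite("pics/e.png",im)
E
```

```text
time: 9.6
ee_pos: [479.5, -205.5, 285.5]
eef_rot: [-2.028, -2.394, 0.003]
contact_force: [0.1, 0.1, -1.4]
width: 27.3
finger_force: 59.3
hook xy of grasp 17.840644474984146 -7.27965113633627 yawerr -0.000349863586089072 [ 479.54508482 -205.52391168  285.50414126] [ 0.07848141  0.07113404 -1.42322003]
```

View pics/e.png

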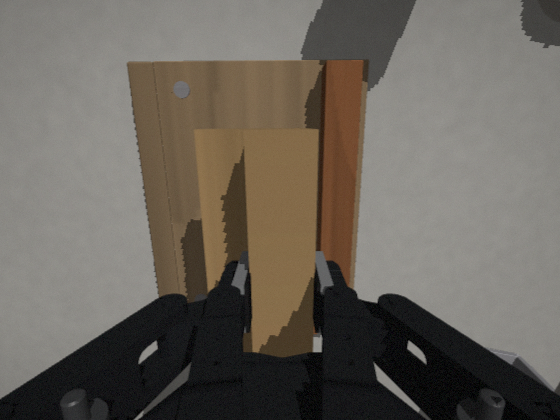

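The wrist view shows the batten held straight and parallel over the board. The fence's far-left top corner is at about (324,61), its back corner at (365,60) and the board's corner at (129,63).

```bash
python3 - <<'E'
from h import *
q=np.load("hook.npy");p=imaging.camera_params("wrist");c,n=np.cos(q[2]),np.sin(q[2])
for u,v,z,e in [(324,61,36,"45,105"),(365,60,36,"70,105"),(129,63,12,"-100,110"),(155,288,12,"-100,?"),(194,130,0,'')]:
    d=onz(p,u,v,z)[:2]-q[:2];print(e,c*d[0]+n*d[1],-n*d[0]+c*d[1])
print("batten end top edge z", 285.5-155-44+54)
for u,v,z in [(245,129,140),(319,129,140),(194,130,106)]:
    d=onz(p,u,v,z)[:2]-q[:2];print(c*d[0]+n*d[1],-n*d[0]+c*d[1])
E
```

```text
45,105 45.30638452381635 105.2560926008327
70,105 72.63160044136794 105.81879920093472
-100,110 -96.62803257733127 108.65630435851268
-100,? -99.71465601116878 -79.34154668032242
 -55.67087345769447 60.427247343840776
batten end top edge z 140.5
3.697838237782115 62.575433467227505
31.41582034921484 62.550903860669095
-25.22688073654368 61.79291113298375
```

```bash

python3 -m handwheel '[{"tx":0,"ty":0,"tz":0.8,"wx":0,"wy":0,"wz":0},{"tx":0,"ty":0,"tz":0.9,"wx":0,"wy":0,"wz":0},{"tx":0,"ty":0,"tz":0.9,"wx":0,"wy":0,"wz":0},{"tx":0,"ty":0,"tz":0.7,"wx":0,"wy":0,"wz":0},{"tx":0,"ty":0,"tz":0.25,"wx":0,"wy":0,"wz":0}]'
python3 -m handwheel '[{"tx":-0.15,"ty":0,"tz":0,"wx":0,"wy":0,"wz":0},{"tx":-0.15,"ty":0,"tz":0,"wx":0,"wy":0,"wz":0},{"tx":-0.15,"ty":0,"tz":0,"wx":0,"wy":0,"wz":0},{"tx":-0.05,"ty":0,"tz":0.05,"wx":0,"wy":0,"wz":0},{"tx":0,"ty":0,"tz":0.05,"wx":0,"wy":0,"wz":0}]'
```

```text
time: 10.15
ee_pos: [480.8, -205.8, 216.5]
eef_rot: [-2.029, -2.397, 0.0]
contact_force: [0.2, -0.6, -1.5]
width: 27.2
finger_force: 59.3
time: 10.65
ee_pos: [482.6, -215.9, 215.0]
eef_rot: [2.03, 2.397, 0.001]
contact_force: [0.4, 0.7, -2.0]
width: 27.3
finger_force: 59.3
```

```bash

python3 -m handwheel '[{"tx":0,"ty":0,"tz":0.05,"wx":0,"wy":0,"wz":0},{"tx":0,"ty":0,"tz":0.05,"wx":0,"wy":0,"wz":0},{"tx":-0.05,"ty":0,"tz":0,"wx":0,"wy":0,"wz":0},{"tx":0,"ty":0,"tz":0,"wx":0,"wy":0,"wz":0},{"tx":0,"ty":0,"tz":0,"wx":0,"wy":0,"wz":0}]'
python3 -m handwheel '[{"tx":-0.05,"ty":0,"tz":0.02,"wx":0,"wy":0,"wz":0},{"tx":-0.05,"ty":0,"tz":0,"wx":0,"wy":0,"wz":0},{"tx":0,"ty":0,"tz":0,"wx":0,"wy":0,"wz":0},{"tx":0,"ty":0,"tz":0,"wx":0,"wy":0,"wz":0},{"tx":0,"ty":0,"tz":0,"wx":0,"wy":0,"wz":0}]'
```

```text
time: 11.15
ee_pos: [482.7, -216.6, 212.7]
eef_rot: [2.03, 2.398, 0.0]
contact_force: [-0.1, 0.4, -0.8]
width: 27.1
finger_force: 59.3
time: 11.65
ee_pos: [482.9, -217.2, 212.2]
eef_rot: [-2.027, -2.397, -0.002]
contact_force: [-0.6, 6.3, 3.5]
width: 26.9
finger_force: 59.9
```

```bash

python3 -m handwheel '[{"tx":0,"ty":0,"tz":0,"wx":0,"wy":0,"wz":0},{"tx":0,"ty":0,"tz":0,"wx":0,"wy":0,"wz":0},{"tx":0,"ty":0,"tz":0,"wx":0,"wy":0,"wz":0},{"tx":0,"ty":0,"tz":0,"wx":0,"wy":0,"wz":0},{"tx":0,"ty":0,"tz":0,"wx":0,"wy":0,"wz":0}]' 0
python3 -m handwheel '[{"tx":0,"ty":0,"tz":-0.5,"wx":0,"wy":0,"wz":0},{"tx":0,"ty":0,"tz":-1.0,"wx":0,"wy":0,"wz":0},{"tx":0,"ty":0,"tz":-1.0,"wx":0,"wy":0,"wz":0},{"tx":0,"ty":0,"tz":-1.0,"wx":0,"wy":0,"wz":0},{"tx":0,"ty":0,"tz":-1.0,"wx":0,"wy":0,"wz":0}]'
python3 -m handwheel '[{"tx":0,"ty":-1.0,"tz":0,"wx":0,"wy":0,"wz":0},{"tx":0,"ty":-0.75,"tz":0,"wx":0,"wy":0,"wz":0},{"tx":0,"ty":0,"tz":0,"wx":0,"wy":0,"wz":0},{"tx":0,"ty":0,"tz":0,"wx":0,"wy":0,"wz":0},{"tx":0,"ty":0,"tz":0,"wx":0,"wy":0,"wz":0}]' 1
python3 - <<'E'
from h import *
q=np.load("hook.npy")
s=state();d=s['ee_pos'][:2]-q[:2];c,n=np.cos(q[2]),np.sin(q[2])
print("hook xy of grasp",c*d[0]+n*d[1],-n*d[0]+c*d[1],s['ee_pos'],s['contact_force'],s['width'])
im=imaging.capture("wrist");cv2.imwrite("pics/f.png",im)
E
```

```text
time: 12.15
ee_pos: [483.0, -218.7, 212.3]
eef_rot: [2.03, 2.397, -0.0]
contact_force: [0.2, -0.4, 0.4]
width: 85.0
finger_force: 0.0
time: 12.65
ee_pos: [482.8, -218.6, 303.8]
eef_rot: [2.03, 2.397, 0.0]
contact_force: [0.3, -0.2, -0.0]
width: 85.4
finger_force: 0.0
time: 13.15
ee_pos: [449.0, -224.1, 302.2]
eef_rot: [2.029, 2.398, 0.0]
contact_force: [0.8, -0.5, 0.4]
width: 12.7
finger_force: 0.0
hook xy of grasp -15.353738399212324 -20.595586921164816 [ 449.00224993 -224.13349086  302.1959203 ] [ 0.83029034 -0.53713171  0.35426638] 12.665051173507335
```

View pics/f.png

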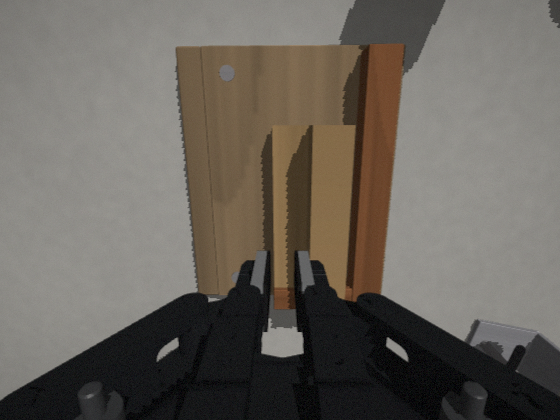

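The batten lies flat and parallel, right end at the stop, with a small gap to the fence and nothing touching it.

```bash
python3 - <<'E'
from h import *
print(state()['qpos'].round(2))
p=imaging.camera_params("wrist");q=np.load("hook.npy");c,n=np.cos(q[2]),np.sin(q[2])
for u,v,z in [(311,126,66),(355,126,66),(272,126,32),(361,45,36)]:
    d=onz(p,u,v,z)[:2]-q[:2];print(c*d[0]+n*d[1],-n*d[0]+c*d[1])
E
```

```text
[-0.06  0.38  0.54  2.03 -0.27  0.8   0.81]
3.3859211108522747 50.37947284230334
32.416893689661805 50.38727722372382
-23.463830552982607 50.306511789203725
39.89410371607721 105.16801754719476
```

```bash

python3 -m handwheel '[{"tx":0,"ty":0,"tz":0,"wx":0,"wy":0,"wz":-0.136},{"tx":0,"ty":0,"tz":0,"wx":0,"wy":0,"wz":-0.136},{"tx":0,"ty":0,"tz":0,"wx":0,"wy":0,"wz":-0.136},{"tx":0,"ty":0,"tz":0,"wx":0,"wy":0,"wz":-0.136},{"tx":0,"ty":0,"tz":0,"wx":0,"wy":0,"wz":-0.136}]' 1 >/dev/null
python3 -m handwheel '[{"tx":0,"ty":0,"tz":0,"wx":0,"wy":0,"wz":-0.136},{"tx":0,"ty":0,"tz":0,"wx":0,"wy":0,"wz":-0.136},{"tx":0,"ty":0,"tz":0,"wx":0,"wy":0,"wz":-0.136},{"tx":0,"ty":0,"tz":0,"wx":0,"wy":0,"wz":-0.136},{"tx":0,"ty":0,"tz":0,"wx":0,"wy":0,"wz":-0.136}]' 1 >/dev/null
python3 -m handwheel '[{"tx":0,"ty":0,"tz":0,"wx":0,"wy":0,"wz":-0.14},{"tx":0.8,"ty":0,"tz":0,"wx":0,"wy":0,"wz":0},{"tx":0.75,"ty":0,"tz":0,"wx":0,"wy":0,"wz":0},{"tx":0,"ty":0,"tz":0,"wx":0,"wy":-0.083,"wz":0},{"tx":0,"ty":0,"tz":0,"wx":0,"wy":-0.083,"wz":0}]' 1 >/dev/null
python3 -m handwheel '[{"tx":0,"ty":0,"tz":0,"wx":0,"wy":0,"wz":0},{"tx":0,"ty":0,"tz":0,"wx":0,"wy":0,"wz":0},{"tx":0,"ty":0,"tz":0,"wx":0,"wy":0,"wz":0},{"tx":0,"ty":0,"tz":0,"wx":0,"wy":0,"wz":0},{"tx":0,"ty":0,"tz":0,"wx":0,"wy":0,"wz":0}]'
cat > st.py <<'E'
from h import *
q=np.load("hook.npy");s=state();c,n=np.cos(q[2]),np.sin(q[2]);H=np.array([[c,n,0],[-n,c,0],[0,0,1]])
T=H@R.from_rotvec(s['eef_rot']).as_matrix();o=np.array([q[0],q[1],0])
print(s['time'],"TCP hook",(H@(s['ee_pos']-o)).round(1),"tip",(H@(s['ee_pos']-o)+T@[0,0,173]).round(1),"F hook",(H@s['contact_force']).round(1),"M",(H@s['torque']).round(2))
print(T.round(3),s['width'],s['qpos'].round(2))
E
python3 st.py
```

```text
time: 15.2
ee_pos: [418.2, -229.2, 302.2]
eef_rot: [-0.247, 2.959, 0.022]
contact_force: [0.0, -0.1, 0.0]
width: -0.2
finger_force: 0.0
15.2 TCP hook [-46.6 -20.5 302.2] tip [-16.8 -20.5 131.8] F hook [-0.  -0.1  0. ] M [ 0.04  0.21 -0.07]
[[-0.985 -0.001  0.172]
 [-0.001  1.     0.   ]
 [-0.172  0.    -0.985]] -0.23641689230672427 [ 0.36  0.29  0.08  2.11 -0.21  0.61  2.34]
```

```bash

python3 -m handwheel '[{"tx":0.16,"ty":0,"tz":0.93,"wx":0,"wy":0,"wz":0},{"tx":0.16,"ty":0,"tz":0.93,"wx":0,"wy":0,"wz":0},{"tx":0.16,"ty":0,"tz":0.93,"wx":0,"wy":0,"wz":0},{"tx":0.16,"ty":0,"tz":0.93,"wx":0,"wy":0,"wz":0},{"tx":0.16,"ty":0,"tz":0.93,"wx":0,"wy":0,"wz":0}]'
python3 -m handwheel '[{"tx":-0.2,"ty":0,"tz":0.035,"wx":0,"wy":0,"wz":0},{"tx":-0.2,"ty":0,"tz":0.035,"wx":0,"wy":0,"wz":0},{"tx":0,"ty":0,"tz":0,"wx":0,"wy":0,"wz":0},{"tx":0,"ty":0,"tz":0,"wx":0,"wy":0,"wz":0},{"tx":0,"ty":0,"tz":0,"wx":0,"wy":0,"wz":0}]'
python3 st.py
python3 -m handwheel '[{"tx":-0.1,"ty":0,"tz":0.018,"wx":0,"wy":0,"wz":0},{"tx":-0.1,"ty":0,"tz":0.018,"wx":0,"wy":0,"wz":0},{"tx":-0.1,"ty":0,"tz":0.018,"wx":0,"wy":0,"wz":0},{"tx":-0.1,"ty":0,"tz":0.018,"wx":0,"wy":0,"wz":0},{"tx":0,"ty":0,"tz":0,"wx":0,"wy":0,"wz":0}]'
python3 st.py
```

```text
time: 15.7
ee_pos: [418.5, -229.2, 207.1]
eef_rot: [-0.246, 2.958, 0.022]
contact_force: [-0.1, 0.6, 0.5]
width: -0.1
finger_force: 0.0
time: 16.2
ee_pos: [426.4, -228.1, 208.6]
eef_rot: [-0.246, 2.957, 0.021]
contact_force: [-1.2, -0.3, -0.1]
width: -0.0
finger_force: 0.0
16.2 TCP hook [-38.3 -20.7 208.6] tip [ -8.2 -20.8  38.3] F hook [-1.2 -0.1 -0.1] M [-0.02  0.18 -0.05]
[[-0.985 -0.     0.174]
 [-0.     1.    -0.001]
 [-0.174 -0.001 -0.985]] -0.0370088476850999 [ 0.41  0.46  0.02  2.18 -0.28  0.37  2.42]
time: 16.7
ee_pos: [434.6, -226.6, 207.9]
eef_rot: [-0.246, 2.958, 0.021]
contact_force: [-0.0, 0.2, 0.2]
width: 0.2
finger_force: 0.0
16.7 TCP hook [-30.  -20.6 207.9] tip [ -0.  -20.6  37.5] F hook [0.  0.2 0.2] M [-0.04  0.17 -0.03]
[[-0.985 -0.     0.173]
 [-0.     1.     0.   ]
 [-0.173 -0.    -0.985]] 0.22043694312698284 [ 0.39  0.47  0.02  2.16 -0.28  0.38  2.4 ]
```

```bash

python3 -m handwheel '[{"tx":-0.1,"ty":0,"tz":0.018,"wx":0,"wy":0,"wz":0},{"tx":-0.1,"ty":0,"tz":0.018,"wx":0,"wy":0,"wz":0},{"tx":0,"ty":0,"tz":0,"wx":0,"wy":0,"wz":0},{"tx":0,"ty":0,"tz":0,"wx":0,"wy":0,"wz":0},{"tx":0,"ty":0,"tz":0,"wx":0,"wy":0,"wz":0}]'
python3 st.py|head -1
python3 -m handwheel '[{"tx":-0.1,"ty":0,"tz":0.018,"wx":0,"wy":0,"wz":0},{"tx":0,"ty":0,"tz":0,"wx":0,"wy":0,"wz":0},{"tx":0,"ty":0,"tz":0,"wx":0,"wy":0,"wz":0},{"tx":0,"ty":0,"tz":0,"wx":0,"wy":0,"wz":0},{"tx":0,"ty":0,"tz":0,"wx":0,"wy":0,"wz":0}]'
python3 st.py|head -1
python3 - <<'E'
from h import *
im=imaging.capture("top")[200:310,300:420];im=cv2.resize(im,(654,600),interpolation=cv2.INTER_CUBIC)
b=imaging.capture("wrist");cv2.imwrite("pics/g.png",b)
E
```

```text
time: 17.2
ee_pos: [438.2, -226.0, 207.9]
eef_rot: [-0.246, 2.958, 0.021]
contact_force: [-0.2, -1.4, 0.3]
width: -0.0
finger_force: 0.0
17.2 TCP hook [-26.3 -20.7 207.9] tip [  3.7 -20.7  37.5] F hook [-0.4 -1.4  0.3] M [0.   0.18 0.05]
time: 17.7
ee_pos: [440.2, -225.7, 207.9]
eef_rot: [-0.246, 2.958, 0.021]
contact_force: [0.3, 0.1, -0.3]
width: -0.1
finger_force: 0.0
17.7 TCP hook [-24.2 -20.7 207.9] tip [  5.7 -20.7  37.5] F hook [ 0.3  0.1 -0.3] M [ 0.03  0.24 -0.  ]
```

View pics/g.png

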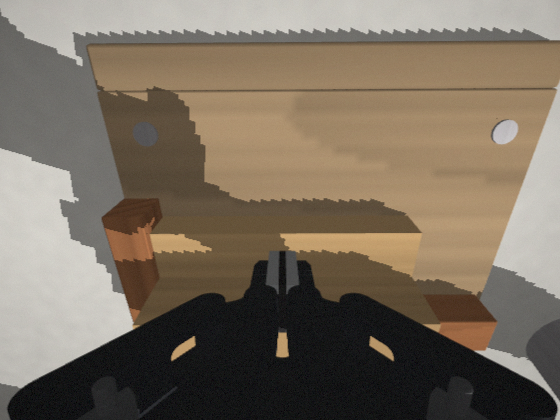

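The batten still sits with its right end at the stop (image about (150,250)), with the fingertips over its ledge. I'll creep forward until contact.

```bash

python3 -m handwheel '[{"tx":-0.1,"ty":0,"tz":0.018,"wx":0,"wy":0,"wz":0},{"tx":0,"ty":0,"tz":0,"wx":0,"wy":0,"wz":0},{"tx":0,"ty":0,"tz":0,"wx":0,"wy":0,"wz":0},{"tx":0,"ty":0,"tz":0,"wx":0,"wy":0,"wz":0},{"tx":0,"ty":0,"tz":0,"wx":0,"wy":0,"wz":0}]'>/dev/null
python3 st.py|head -1
python3 -m handwheel '[{"tx":-0.1,"ty":0,"tz":0.018,"wx":0,"wy":0,"wz":0},{"tx":0,"ty":0,"tz":0,"wx":0,"wy":0,"wz":0},{"tx":0,"ty":0,"tz":0,"wx":0,"wy":0,"wz":0},{"tx":0,"ty":0,"tz":0,"wx":0,"wy":0,"wz":0},{"tx":0,"ty":0,"tz":0,"wx":0,"wy":0,"wz":0}]'>/dev/null
python3 st.py|head -1
```

```text
18.3 TCP hook [-22.2 -20.7 207.9] tip [  7.7 -20.7  37.5] F hook [-0.4  0.1  0.9] M [ 0.    0.12 -0.02]
18.8 TCP hook [-21.2 -20.7 207.6] tip [  8.4 -20.6  37.1] F hook [-4.9 -0.2  2.4] M [-0.01  1.23  0.  ]
```

```bash

python3 -m handwheel '[{"tx":0.017,"ty":0,"tz":0.1,"wx":0,"wy":0,"wz":0},{"tx":0,"ty":0,"tz":0,"wx":0,"wy":0,"wz":0},{"tx":0,"ty":0,"tz":0,"wx":0,"wy":0,"wz":0},{"tx":0,"ty":0,"tz":0,"wx":0,"wy":0,"wz":0},{"tx":0,"ty":0,"tz":0,"wx":0,"wy":0,"wz":0}]'>/dev/null
python3 st.py|head -1
python3 -m handwheel '[{"tx":0.01,"ty":0,"tz":0.07,"wx":0,"wy":0,"wz":0},{"tx":0,"ty":0,"tz":0,"wx":0,"wy":0,"wz":0},{"tx":0,"ty":0,"tz":0,"wx":0,"wy":0,"wz":0},{"tx":0,"ty":0,"tz":0,"wx":0,"wy":0,"wz":0},{"tx":0,"ty":0,"tz":0,"wx":0,"wy":0,"wz":0}]'>/dev/null
python3 st.py|head -1
```

```text
19.3 TCP hook [-21.2 -20.6 205.4] tip [  8.4 -20.5  34.9] F hook [-4.9 -0.2  1. ] M [-0.16  1.25 -0.03]
19.8 TCP hook [-21.1 -20.6 204.2] tip [  8.5 -20.5  33.7] F hook [-6.3  0.5  3.9] M [-0.1   1.44  0.05]
```

```bash

python3 -m handwheel '[{"tx":-0.045,"ty":-0.03,"tz":0.06,"wx":0,"wy":0,"wz":0},{"tx":0,"ty":0,"tz":0,"wx":0,"wy":0,"wz":0},{"tx":0,"ty":0,"tz":0,"wx":0,"wy":0,"wz":0},{"tx":0,"ty":0,"tz":0,"wx":0,"wy":0,"wz":0},{"tx":0,"ty":0,"tz":0,"wx":0,"wy":0,"wz":0}]'>/dev/null
python3 st.py|head -1
python3 -m handwheel '[{"tx":-0.03,"ty":-0.03,"tz":0.04,"wx":0,"wy":0,"wz":0},{"tx":0,"ty":0,"tz":0,"wx":0,"wy":0,"wz":0},{"tx":0,"ty":0,"tz":0,"wx":0,"wy":0,"wz":0},{"tx":0,"ty":0,"tz":0,"wx":0,"wy":0,"wz":0},{"tx":0,"ty":0,"tz":0,"wx":0,"wy":0,"wz":0}]'>/dev/null
python3 st.py|head -1
python3 - <<'E'
from h import *
im=imaging.capture("top");cv2.imwrite("pics/h0.png",im)
s=imaging.capture("side")[255:390,165:345];cv2.imwrite("pics/h.png",cv2.resize(s,(800,600),interpolation=cv2.INTER_CUBIC))
E
```

```text
20.3 TCP hook [-20.9 -20.9 203.8] tip [  8.5 -20.6  33.3] F hook [-14.2   4.2  22.3] M [0.78 2.6  0.14]
20.8 TCP hook [-20.7 -21.1 203.6] tip [  8.6 -20.7  33.1] F hook [-19.6   7.1  35.7] M [1.54 3.39 0.24]
```

View pics/h.png

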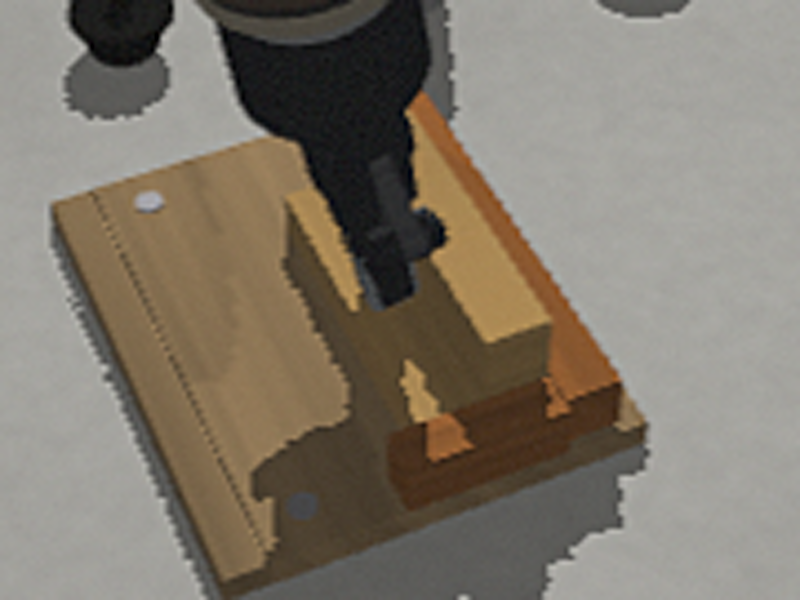

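The batten is flush along the fence and its end is at the stop, with the fingertips in the step. I'm easing the downward share of the push.

```bash

python3 -m handwheel '[{"tx":-0.01,"ty":0,"tz":-0.07,"wx":0,"wy":0,"wz":0},{"tx":0,"ty":0,"tz":0,"wx":0,"wy":0,"wz":0},{"tx":0,"ty":0,"tz":0,"wx":0,"wy":0,"wz":0},{"tx":0,"ty":0,"tz":0,"wx":0,"wy":0,"wz":0},{"tx":0,"ty":0,"tz":0,"wx":0,"wy":0,"wz":0}]'>/dev/null
python3 st.py|head -1
```

```text
21.4 TCP hook [-20.6 -21.1 204. ] tip [  8.6 -20.6  33.4] F hook [-14.6   3.5  17.1] M [0.82 2.69 0.15]
```

```bash

python3 -m handwheel '[{"tx":-0.015,"ty":0,"tz":-0.017,"wx":0,"wy":0,"wz":0},{"tx":0,"ty":0,"tz":0,"wx":0,"wy":0,"wz":0},{"tx":0,"ty":0,"tz":0,"wx":0,"wy":0,"wz":0},{"tx":0,"ty":0,"tz":0,"wx":0,"wy":0,"wz":0},{"tx":0,"ty":0,"tz":0,"wx":0,"wy":0,"wz":0}]'>/dev/null
python3 st.py|head -1
python3 - <<'E'
from h import *
im=imaging.capture("top");cv2.imwrite("pics/i0.png",im)
a=cv2.resize(im[205:305,310:410],(600,600),interpolation=cv2.INTER_CUBIC);cv2.imwrite("pics/i.png",a)
E
python3 -m handwheel '[{"tx":0,"ty":0,"tz":0,"wx":0,"wy":0,"wz":0},{"tx":0,"ty":0,"tz":0,"wx":0,"wy":0,"wz":0},{"tx":0,"ty":0,"tz":0,"wx":0,"wy":0,"wz":0},{"tx":0,"ty":0,"tz":0,"wx":0,"wy":0,"wz":0},{"tx":0,"ty":0,"tz":0,"wx":0,"wy":0,"wz":0}]'>/dev/null
python3 st.py|head -1
```

```text
21.9 TCP hook [-20.5 -21.2 204.1] tip [  8.6 -20.7  33.5] F hook [-11.8   4.2  12. ] M [0.66 2.67 0.19]
22.45 TCP hook [-20.5 -21.1 204. ] tip [  8.6 -20.6  33.5] F hook [-12.9   2.7  12.7] M [0.65 2.65 0.13]
```

View pics/i.png

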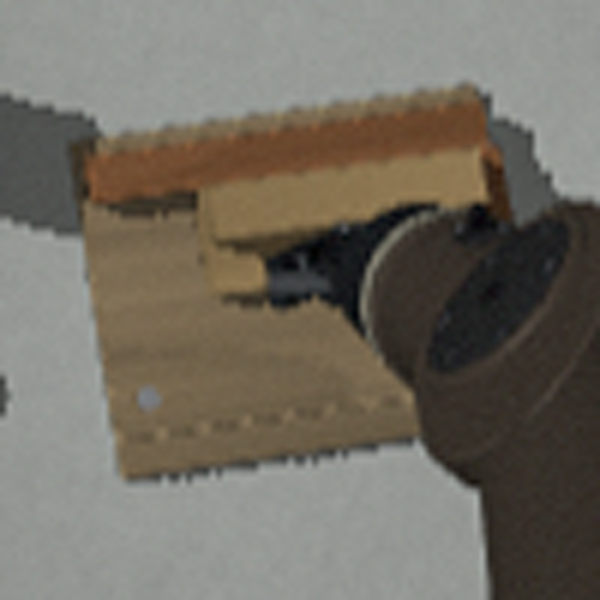

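```bash
python3 - <<'E'
from h import *
q=np.load("hook.npy");p=imaging.camera_params("top");c,n=np.cos(q[2]),np.sin(q[2])
for a,b,z,e in [(213,190,66,"45,50"),(219,246,66,"17,50"),(484,148,66,"45,-90"),(493,203,66,'17,-90'),(222,298,32,"-11,50")]:
    d=onz(p,310+a/6-.4,205+b/6-.4,z)[:2]-q[:2];print(e,c*d[0]+n*d[1],-n*d[0]+c*d[1])
E
```

```text
45,50 42.36031490781946 48.302254259775296
17,50 13.778740670242671 49.64060571630417
45,-90 44.892459409626454 -92.70308379363843
17,-90 16.524943110592467 -92.63233266991189
-11,50 -13.31398715556908 45.90798610141717
```

```bash
python3 -c "
from cell import job;print(job.job_done())"
```

```text
the job is handed in; nothing more can be done
None
```

I handed the job in with the batten on the bench hook, step away from the fence, flush to the fence and up to the stop within what the cameras can measure (about 2 mm). The closed fingertips were still holding it, pushing about 13 N towards the fence and 13 N down; the result of the judging was not shown.

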